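Brace the shaker and select the flask's place

ROBOT

A 7-joint arm with a two-finger parallel gripper is mounted at the origin on the work surface. World frame = base frame: x ahead of the robot, y to its left, z up, the work surface at z = 0. Lengths are in m, angles in rad, forces in N, time in s.
With the tool pointing down it reaches from about 0.425 to 0.925 m from the base axis. Payload 6.8 kg.
Tool frame: the origin (TCP) lies at the very end of the fingers, on their centre line; the grasp point (between the pads) lies 19 mm behind it (r.tcp_to_grasp is the distance from the TCP to the grasp point, in m); z points along the fingers, y is the line along which they close (so a half turn about z gives the same grasp; the last joint's range is limited). The gripper opens to 85 mm and grips with 20 to 120 N. Pads are 22 mm wide; open, the fingers measure 114 mm over their backs; the gripper's body (76 mm by 85 mm) begins 54 mm behind the grasp point. The pads swing forward as they close: fully open they stand 13 mm farther back than shut.
Start: joints at [1.149, 0.477, 0.022, 1.555, -0.011, 1.109, -0.083], TCP at [0.208, -0.642, 0.231] pointing down, gripper open.
Joint ranges: [-2.96, 2.96], [-0.34, 2.1], [-1.41, 1.46], [0.24, 2.44], [-1.37, 4.51], [0.17, 1.92], [-2.96, 2.96]. Speed limits (rad/s): [2.39, 2.39, 3.14, 3.14, 3.14, 3.14, 3.14].

INTERFACE

Orientations are given as a rotation vector (axis times angle).
In Python, from bench import r gives the robot as it stands.
- The arm moves only by the tool step_arm, never from a script. Its argument "moves" is a list of rows, each a list of 7 numbers: the shift along the tool's x, y, z in mm, then the turn, a rotation vector about the tool's x, y, z in rad, then the finger opening in mm, from 0 to 85.4. A call has 1 to 8 rows; each row is the pose to reach, as a shift and turn from the pose commanded when the call began, along the tool's axes at that moment; what a row does not reach only later rows make up. A row lasts 1/10 s, in which the tool goes at most 50 mm and 8.59 degrees, less where a joint would pass 70% of its speed; a pose out of reach is approached as far as the arm can. A call with a gripper value outside its range is refused whole. The fingers move at their own pace and stop on an object; "grip_force" is the grip in N (left out, the last holds). Time passes only in rows, so rows that repeat a pose let the fingers close. It gives the time, the measured TCP pose, the force, the opening and the grip force at its end, in the units of the state.
- r.get_obs(): the state, without advancing time (a new reading comes with each control period).
- r.grab_frame(name): name is "scene" or "top" or "wrist"; returns a dict with "image" (384x512x3 uint8, red, green, blue), "depth" (384x512 float32, m along the optical axis (not along the pixel's ray), 0 where there is no reading), "mtx" (3x3 intrinsics, pixels), "rvec" (rotation vector, rad) and "tvec" (3), from world to camera coordinates, as OpenCV has them. Camera axes: x right, y down, z forward; pixel columns grow to the right and rows downward; lengths in m; the calibration is good to about 2 mm. A picture is of the moment at which its call begins.
- r.hand_in(): hands the job in; it is judged then, once.
The state is a dict: "clock": time; "joints": joint angles; "qvel": joint speeds; "tau": joint torques, N m; "tcp_pos": TCP position; "orientation": TCP orientation; "contact_force": force on the tool from outside, world axes, zero at the start; "moment": the same for the moment, N m; "grip_width": finger opening in m; "gripper_force": force on a finger pad.
Only numpy, scipy, OpenCV 4.12 (cv2) and the standard library are available. Lean on these libraries where they do the work, as an engineer would, in place of code of your own. Each camera call takes 0.05 s, during which the arm holds its last target. There are 200 camera calls.

TASK

Get the laboratory shaker ready for the conical flask: slide the white carton that stands in the sweep of the stabiliser crank aside, at least a hand's breadth clear of the crank's circle and still upright; then wind the crank clockwise until the foot bears firmly on the bench and the crank clearly turns harder, without forcing it. Then press the key in front of the place where the conical flask stands until it latches down, so that the latched stand-by key pops up; press no other key and leave the vessels, the bottle and the tub where they stand.

Things in the scene. Friction and masses are not known exactly. Their poses are not given: they have to be found in the camera images.
- shaker: White bench shaker, fixed, 220 (x) x 300 (y) x 80 mm high; origin under its centre at bench level, x axis away from the robot, y along the key row to the robot's left. Keys at x = -65, y = -105, -35, 35, 105 mm (key_1, 2, 3, stand-by); behind the first three, at x = 50, a standing place with one vessel each; left of the body, at x = -20, y = 205, the stabiliser jack, crank on top
- place_1 (a point): Centre of the black round standing place (diameter 68 mm) behind key_1; on its surface, 82 mm above the bench
- key_1_top (a point): Middle of the top face of key_1, at the right end of the row as seen from the robot: a grey key cap 62 (x) x 32 (y) mm, its top 100 mm above the bench when up, 88 mm when latched
- key_1 (a joint): How far key_1 is pushed down, m: 0 up (the start); it springs back unless pushed past 0.0125, then stays latched at 0.012; hard stop at 0.016. Pressing takes about 5 N and pushes a common latch bar aside, which frees the key that was latched before
- place_2 (a point): Centre of the black round standing place (diameter 68 mm) behind key_2; on its surface, 82 mm above the bench
- key_2_top (a point): Middle of the top face of key_2, second from the right as seen from the robot: a grey key cap 62 (x) x 32 (y) mm, its top 100 mm above the bench when up, 88 mm when latched
- key_2 (a joint): How far key_2 is pushed down, m: 0 up (the start); it springs back unless pushed past 0.0125, then stays latched at 0.012; hard stop at 0.016. Pressing takes about 5 N and pushes a common latch bar aside, which frees the key that was latched before
- place_3 (a point): Centre of the black round standing place (diameter 68 mm) behind key_3; on its surface, 82 mm above the bench
- key_3_top (a point): Middle of the top face of key_3, third from the right as seen from the robot: a grey key cap 62 (x) x 32 (y) mm, its top 100 mm above the bench when up, 88 mm when latched
- key_3 (a joint): How far key_3 is pushed down, m: 0 up (the start); it springs back unless pushed past 0.0125, then stays latched at 0.012; hard stop at 0.016. Pressing takes about 5 N and pushes a common latch bar aside, which frees the key that was latched before
- key_standby_top (a point): Middle of the top face of the stand-by key, at the left end of the row next to the jack, same cap as the others; it is latched down at the start and has no standing place
- key_standby (a joint): How far the stand-by key is pushed down, m: 0.012 (latched) at the start, 0 when popped up
- flask_mid (a point): Conical flask of white plastic, 62 mm wide at the base, 26 mm at the neck, 108 mm tall; point on its axis 54 mm above its base. It stands on one of the three places, which one varies
- beaker_mid (a point): Straight white plastic beaker 64 mm in diameter, 88 mm tall, on another place; point on its axis at half height. Leave alone
- jar_mid (a point): White plastic screw-lid jar 62 mm in diameter, 75 mm tall, on another place; point on its axis at half height. Leave alone
- jack_axis (a point): Point at bench level on the vertical axis of the jack and crank
- crank (a joint): Crank angle, rad, grows clockwise seen from above; each radian lowers the foot by 3 mm. Moving it takes about 6 N at the handle (it stays where it is left); once the foot touches, the load at the handle grows by about 4.5 N per radian: about 1 rad after touching is firm, 0.3 rad is the least, and beyond 1.5 rad is forcing
- handle_mid (a point): Centre of the crank's upright grey handle, a freely spinning cylinder 24 mm in diameter from 110 to 166 mm above the bench; it circles the jack axis at radius 50 mm. The flat crank arm and hub below it (radius 18 mm) lie at 95 to 110 mm
- foot_sole (a point): Centre of the underside of the jack's round rubber foot (diameter 52 mm) on the jack axis; 9 to 17 mm above the bench at the start, 0 when it touches
- foot: The rubber foot itself, origin as foot_sole
- carton_mid (a point): White closed carton, 100 (own x) x 60 (own y) x 125 mm tall, 0.25 kg or so, standing loose on the bench beside the jack, on the side away from the shaker; point at its centre, 62.5 mm up
- amber_bottle_mid (a point): Amber bottle 76 mm in diameter, 190 mm tall; point on its axis at half height. Bystander, stands beyond the carton on its left, or at the shaker's right end
- tub_mid (a point): Grey lidded tub 84 mm in diameter, 120 mm tall; point on its axis at half height. Bystander, stands at the other of these two spots
- carton: The carton's  origin under its centre, at bench level
Not all that is in view belongs to the job. Leave any yellow look-alike of the carton alone.

How it is judged:
By the outcome, as a careful person would: the job done as asked, in the order asked, and still so for the second after the job is handed in, with the robot touching nothing.
It also fails if it takes over 64 s, if anything falls off the work surface, if the arm or the gripper's body presses on something with over 40 N, if the wrist force passes 120 N, or if a joint passes its speed limit or range.

## Working session

There is one attempt and no reset: what is moved stays moved. The work goes in short steps, Python scripts to look and compute and a tool call to move; the robot and the scene stay as the last step left them, time stands still between calls to the robot, and variables do not carry over. Pictures are saved under pics/ and viewed, at most 10 in all, crops included, and the job is handed in when it is done.

Besides the shell and the picture viewer there is one more tool, called as name([rows], argument=value, ...), one row to a line, values as JSON. step_arm: Moves the arm, as the interface text tells. Its arguments: {"type":"object","properties":{"moves":{"type":"array","items":{"type":"array","items":{"type":"number"}}},"grip_force":{"type":"number"}},"required":["moves"]}

```bash
mkdir -p pics; ls
cat > h.py <<'E'
import numpy as np, cv2
from bench import r
def grab(n,save=None):
    f=r.grab_frame(n)
    if save: cv2.imwrite('pics/'+save,cv2.cvtColor(f['image'],cv2.COLOR_RGB2BGR))
    return f
def cam(f):
    R=cv2.Rodrigues(np.array(f['rvec'],float))[0]; t=np.array(f['tvec'],float).ravel(); return R,t
def pts(f):
    R,t=cam(f); d=f['depth']; v,u=np.mgrid[:d.shape[0],:d.shape[1]]; K=f['mtx']
    c=np.stack([(u-K[0,2])/K[0,0]*d,(v-K[1,2])/K[1,1]*d,d],-1)
    return (c-t)@R
def onplane(f,u,v,z):
    R,t=cam(f); K=f['mtx']; C=-R.T@t
    w=R.T@np.array([(u-K[0,2])/K[0,0],(v-K[1,2])/K[1,1],1.]); return C+w*(z-C[2])/w[2]
def proj(f,p):
    return cv2.projectPoints(np.array(p,float).reshape(-1,3),np.array(f['rvec'],float),np.array(f['tvec'],float),f['mtx'],None)[0].reshape(-1,2)
E
python3 - <<'E'
from h import *
a=grab('scene');b=grab('top')
np.savez('f0.npz',**{k+n:v for n,f in(('a',a),('b',b)) for k,v in f.items()})
im=np.vstack([a['image'],b['image']])
im=np.hstack([a['image'],b['image']]);im=cv2.resize(im,(800,300))
cv2.imwrite('pics/s.png',cv2.cvtColor(a['image'],4));cv2.imwrite('pics/t.png',cv2.cvtColor(b['image'],4))
for f in(a,b):
  R,t=cam(f);print(-R.T@t,f['mtx'].ravel())
o=r.get_obs();print(o['clock'],o['tcp_pos'],o['orientation'],o['joints'])
E
```

```text
pics
[1.09294026 0.27955698 1.0853162 ] [420.06631832   0.         251.95892657   0.         420.06631832
 189.07435687   0.           0.           1.        ]
[0.43572062 0.03979662 1.22487996] [457.26669297   0.         254.93222918   0.         457.26669297
 197.1367765    0.           0.           1.        ]
0.1 [ 0.20817756 -0.64150841  0.23039774] [-3.10134046e+00 -4.90650449e-01  6.21222896e-04] [ 1.14890705  0.47774085  0.02231113  1.55637369 -0.01148242  1.10933201
 -0.08313397]
```

View pics/s.png

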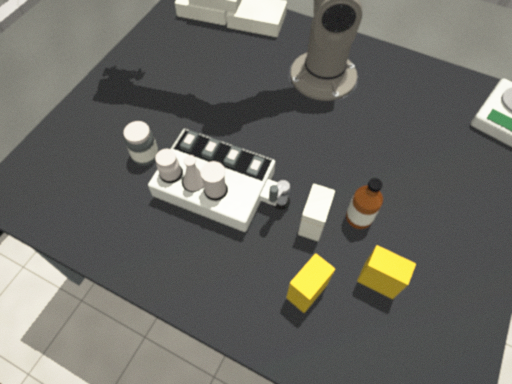

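View pics/t.png

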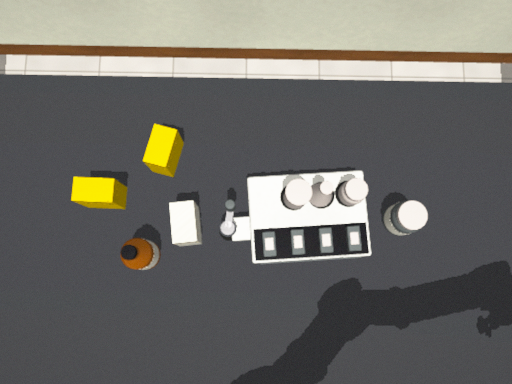

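The top view shows the shaker at about (309,216), crank hub at (228,228) with handle near (230,205), white carton at (185,222), bottle (138,253), and tub (408,217). There are two yellow look-alikes, at (164,150) and (98,193). The vessels are at (297,193), (322,190) and (352,191), and the narrow-necked middle one looks like the flask. I'll confirm that in an enlarged crop and measure.

Run:
```python
from h import *
z=np.load('f0.npz'); A,B=[{k:z[k+n] for k in('image','depth','mtx','rvec','tvec')} for n in'ab']
c1=cv2.resize(B['image'][155:275,110:440],(800,291),interpolation=cv2.INTER_CUBIC)
c2=cv2.resize(A['image'][115:245,110:390],(646,300),interpolation=cv2.INTER_CUBIC);c2=np.pad(c2,((0,0),(0,154),(0,0)))
cv2.imwrite('pics/c.png',cv2.cvtColor(np.vstack([c1,c2]),4))
for f,n in((A,'scene'),(B,'top')):
  P=pts(f); Z=P[...,2]; im=f['image'].astype(int); print(n)
  roi=(P[...,0]>.2)&(P[...,0]<.8)&(P[...,1]>-.5)&(P[...,1]<.5)
  white=(im.min(-1)>150)
  for lo,hi in((.075,.086),(.115,.135),(.155,.175),(.135,.155),(.16,.175),(.176,.2)):
    m=(roi&(Z>lo)&(Z<hi)).astype(np.uint8)
    N,L,s,c=cv2.connectedComponentsWithStats(m)
    for i in range(1,N):
      if s[i,4]>25:
        q=P[L==i]; rc=cv2.minAreaRect((q[:,:2]*1000).astype(np.float32)); print((lo,hi),s[i,4],c[i].round(),q.mean(0).round(3),'rect',np.round(rc[0],1),np.round(rc[1],1),round(rc[2],1),'col',im[L==i].mean(0).round())
```

```text
scene
(0.075, 0.086) 4146 [219. 179.] [ 0.588 -0.085  0.079] rect [ 577.3 -112.8] [219.8 298.9] 4.3 col [178. 178. 172.]
(0.075, 0.086) 70 [142. 147.] [ 0.597 -0.339  0.08 ] rect [ 595.5 -343.4] [30.9 80.4] 47.5 col [74. 77. 73.]
(0.075, 0.086) 62 [361. 214.] [0.507 0.309 0.08 ] rect [500.9 310.1] [27.7 72.2] 6.7 col [153. 151. 136.]
(0.075, 0.086) 46 [310. 226.] [0.603 0.201 0.08 ] rect [602.1 201.5] [ 4.  57.6] 7.9 col [160. 158. 144.]
(0.075, 0.086) 78 [382. 281.] [0.659 0.417 0.08 ] rect [659.  415.9] [98.3  4. ] 88.1 col [149. 127.  37.]
(0.075, 0.086) 36 [299. 297.] [0.791 0.252 0.081] rect [790.5 249.6] [59.4 11.7] 86.6 col [146. 124.  36.]
(0.115, 0.135) 369 [135. 131.] [ 0.577 -0.364  0.118] rect [ 577.2 -363.1] [72.  70.1] 19.0 col [242. 238. 229.]
(0.115, 0.135) 145 [168. 169.] [ 0.647 -0.205  0.126] rect [ 641.9 -209.5] [38.5 60.6] 45.3 col [162. 155. 145.]
(0.115, 0.135) 102 [193. 178.] [ 0.64  -0.132  0.125] rect [ 637.3 -136.4] [30.9 43.6] 31.3 col [160. 153. 143.]
(0.115, 0.135) 83 [214. 188.] [ 0.64  -0.064  0.125] rect [637.4 -67.6] [23.2 56.8] 34.5 col [144. 138. 1
[... 3898 characters left out ...]
622.8 -201.4] [52.3 18.6] 24.2 col [178. 169. 162.]
(0.135, 0.155) 75 [320. 194.] [ 0.619 -0.133  0.144] rect [ 621.4 -135.5] [35.9 23.9] 47.5 col [172. 163. 156.]
(0.135, 0.155) 215 [137. 254.] [0.472 0.298 0.142] rect [472.9 302.2] [45.3 53.8] 85.8 col [144.  81.  17.]
(0.16, 0.175) 563 [298. 192.] [ 0.618 -0.078  0.17 ] rect [618.6 -77.8] [61.6 62.7] 24.5 col [246. 241. 236.]
(0.16, 0.175) 79 [229. 204.] [0.588 0.083 0.165] rect [587.8  82.2] [21.  21.7] 88.1 col [123. 129. 127.]
(0.176, 0.2) 151 [326. 188.] [ 0.626 -0.14   0.19 ] rect [ 626.9 -139.7] [29.6 31.6] 85.2 col [240. 235. 229.]
(0.176, 0.2) 197 [128. 252.] [0.474 0.306 0.189] rect [474.1 307.3] [31.3 33.5] 0.6 col [46. 41. 40.]
```

View pics/c.png

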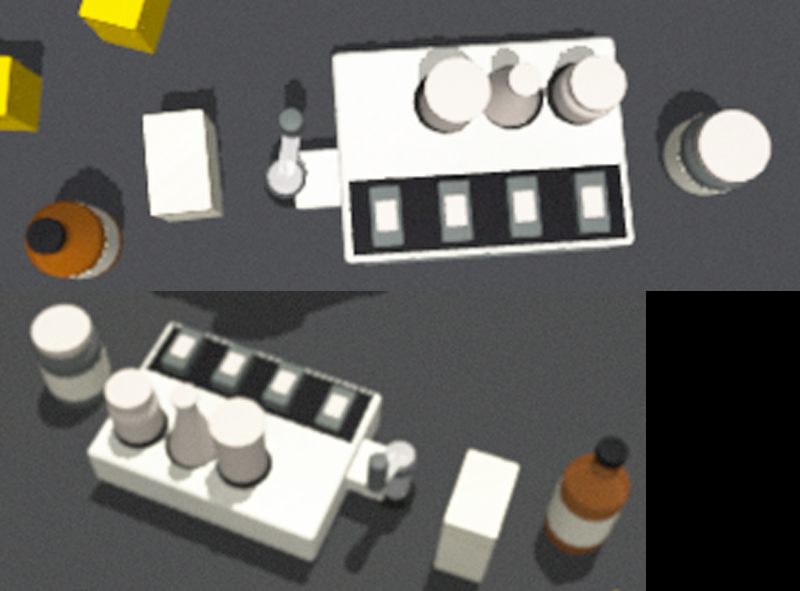

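The crop confirms the following:
- **Flask:** it's the narrow-necked cone on the middle place, at crop (512,90) and full top view (326,188), with its top at z = 0.19. The straight beaker is to its left and the lidded jar to its right, so the key to press is key_2, at crop (524,207).
- **Carton:** it's the only white box, at crop (182,165). The two yellow boxes stay where they are.

Both views agree on positions:

| Item | Position | Yaw |
|---|---|---|
| Shaker | (0.5755, -0.113) | 4.25° |
| Carton | (0.552, 0.197), top at 0.125 | 7° |
| Handle | (0.589, 0.0825), top at 0.165 | – |
| Jack | about (0.5405, 0.090) | – |

```bash
cat >> h.py <<'E'
from scipy.spatial.transform import Rotation as Ro
def rows(*T):
    o=r.get_obs(); R0=Ro.from_rotvec(o['orientation']); p0=np.array(o['tcp_pos'])
    print('now',o['clock'],p0.round(4),o['grip_width'],np.round(o['contact_force'],1))
    for x,y,z,yaw in T:
        q=Ro.from_euler('z',yaw,degrees=True)*Ro.from_rotvec([np.pi,0,0])
        print((x,y,z,yaw),(R0.inv().apply(np.array([x,y,z])-p0)*1000).round(1),(R0.inv()*q).as_rotvec().round(3))
E
python3 -c "
from h import *
rows((.45,-.4,.3,7),(.58,-.2,.3,7),(.552,.197,.3,7),(.552,.197,.085,7))"
```

```text
now 0.1 [ 0.2082 -0.6415  0.2304] 0.08548355801112545 [ 0.2  0.8 -0. ]
(0.45, -0.4, 0.3, 7) [ 304.6 -155.2  -69.4] [-0.002  0.     0.192]
(0.58, -0.2, 0.3, 7) [ 489.9 -305.3  -69.1] [-0.002  0.     0.192]
(0.552, 0.197, 0.3, 7) [ 585.9 -691.5  -68.5] [-0.002  0.     0.192]
(0.552, 0.197, 0.085, 7) [ 585.9 -691.2  146.5] [-0.002  0.     0.192]
```

step_arm([
  [304,-155,-70,0,0,0.1,85],
  [304,-155,-70,0,0,0.19,85],
  [304,-155,-70,0,0,0.19,85],
  [304,-155,-70,0,0,0.19,85],
  [304,-155,-70,0,0,0.19,85],
  [304,-155,-70,0,0,0.19,85],
  [304,-155,-70,0,0,0.19,85],
  [490,-305,-70,0,0,0.19,85],
], grip_force=30)

```text
clock: 0.9
tcp_pos: [0.4789, -0.3582, 0.3025]
orientation: [3.134, 0.193, 0.003]
contact_force: [1.4, -0.3, -0.8]
grip_width: 0.0853
gripper_force: 0.0
```

```bash
python3 -c "
from h import *
rows((.58,-.2,.3,7),(.552,.197,.3,7))"
```

```text
now 0.9 [ 0.4789 -0.3582  0.3025] 0.08530462773726187 [ 1.4 -0.3 -0.8]
(0.58, -0.2, 0.3, 7) [ 119.8 -144.5    2.4] [ 0.002 -0.002  0.001]
(0.552, 0.197, 0.3, 7) [ 140.8 -542.     1.8] [ 0.002 -0.002  0.001]
```

step_arm([
  [120,-145,2,0,0,0,85],
  [120,-145,2,0,0,0,85],
  [120,-145,2,0,0,0,85],
  [140,-540,2,0,0,0,85],
  [140,-540,2,0,0,0,85],
  [140,-540,2,0,0,0,85],
  [140,-540,2,0,0,0,85],
  [140,-540,2,0,0,0,85],
])

```text
clock: 1.7
tcp_pos: [0.5521, 0.0194, 0.2992]
orientation: [3.135, 0.194, -0.001]
contact_force: [0.1, 0.8, 0.1]
grip_width: 0.0851
gripper_force: 0.0
```

```bash
python3 -c "
from h import *
rows((.552,.197,.3,7))"
```

```text
now 1.7 [0.5521 0.0194 0.2992] 0.0851346839920275 [0.1 0.8 0.1]
(0.552, 0.197, 0.3, 7) [  21.8 -176.3   -0.8] [0.    0.    0.001]
```

step_arm([
  [22,-176,0,0,0,0,85],
  [22,-176,0,0,0,0,85],
  [22,-176,0,0,0,0,85],
  [22,-176,0,0,0,0,85],
  [22,-176,0,0,0,0,85],
])

```text
clock: 2.2
tcp_pos: [0.5512, 0.2007, 0.299]
orientation: [-3.132, -0.207, 0.002]
contact_force: [0.4, 0.4, -0.2]
grip_width: 0.0849
gripper_force: 0.0
```

Run:
```python
from h import *
rows((.552,.197,.085,7))
f=grab('wrist','w1.png');P=pts(f);m=((P[...,2]>.115)&(P[...,2]<.135)&(f['depth']>0)&(f['image'].min(-1)>170)).astype(np.uint8)
N,L,s,c=cv2.connectedComponentsWithStats(m);i=1+s[1:,4].argmax();q=P[L==i];print(s[i],cv2.minAreaRect((q[:,:2]*1000).astype(np.float32)),q[:,2].mean())
```

```text
now 2.2 [0.5512 0.2007 0.299 ] 0.08490419714937822 [ 0.4  0.4 -0.2]
(0.552, 0.197, 0.085, 7) [  0.5   4.3 214. ] [-0.003  0.001  0.01 ]
[ 235  133   54   86 4417] ((551.2153930664062, 197.30911254882812), (98.72059631347656, 58.99483871459961), 6.919423580169678) 0.12565473771154081
```

View pics/w1.png

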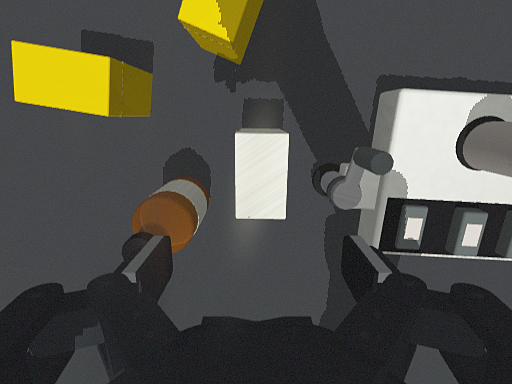

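The wrist picture shows the white carton at (262,174), the bottle at (170,215), and the crank hub and handle at (345,190) and (373,160). The carton measures (0.551, 0.197) at 6.9°, top at 0.126, which matches the other views. Next I'll descend and grip it.

step_arm([
  [0,4,50,0,0,0.01,85],
  [0,4,100,0,0,0.01,85],
  [0,4,150,0,0,0.01,85],
  [0,4,185,0,0,0.01,85],
  [0,4,214,0,0,0.01,85],
  [0,4,214,0,0,0.01,85],
  [0,4,214,0,0,0.01,50],
  [0,4,214,0,0,0.01,50],
], grip_force=30)

```text
clock: 3.05
tcp_pos: [0.5549, 0.1914, 0.0877]
orientation: [-3.135, -0.177, -0.006]
contact_force: [0.1, 0.2, -1.2]
grip_width: 0.0603
gripper_force: 32.4
```

step_arm([
  [0,0,0,0,0,0,50],
  [0,0,0,0,0,0,50],
  [0,0,0,0,0,0,50],
  [0,0,0,0,0,0,50],
])

```text
clock: 3.45
tcp_pos: [0.5549, 0.1916, 0.0875]
orientation: [-3.136, -0.179, -0.006]
contact_force: [0.4, 1.0, 7.2]
grip_width: 0.0607
gripper_force: 32.6
```

```bash
python3 -c "
from h import *
o=r.get_obs();z=o['tcp_pos'][2];print(o['gripper_force'])
rows((.585,.205,z,3),(.605,.25,z,0),(.605,.3,z,0))"
```

```text
32.577878795564175
now 3.45 [0.5549 0.1916 0.0875] 0.060684055376658906 [0.4 1.  7.2]
(0.585, 0.205, np.float64(0.0875438596144458), 3) [31.4 -9.9  0.1] [-0.001 -0.004  0.061]
(0.605, 0.25, np.float64(0.0875438596144458), 0) [ 56.4 -52.4   0.3] [-0.001 -0.004  0.114]
(0.605, 0.3, np.float64(0.0875438596144458), 0) [  62.1 -102.     0.3] [-0.001 -0.004  0.114]
```

step_arm([
  [16,-5,0,0,0,0.03,50],
  [31,-10,0,0,0,0.06,50],
  [44,-25,0,0,0,0.09,50],
  [54,-42,0,0,0,0.114,50],
  [58,-62,0,0,0,0.114,50],
  [60,-82,0,0,0,0.114,50],
  [62,-102,0,0,0,0.114,50],
  [62,-102,0,0,0,0.114,50],
])

```text
clock: 4.25
tcp_pos: [0.6056, 0.3013, 0.0887]
orientation: [-3.14, -0.001, -0.009]
contact_force: [0.9, -0.9, 10.4]
grip_width: 0.0597
gripper_force: 32.1
```

step_arm([
  [0,0,0,0,0,0,50],
  [0,0,0,0,0,0,72],
  [0,0,0,0,0,0,72],
  [0,0,0,0,0,0,72],
  [0,0,0,0,0,0,72],
])

```text
clock: 4.75
tcp_pos: [0.6031, 0.2988, 0.0851]
orientation: [3.141, -0.001, -0.001]
contact_force: [-0.2, -0.5, -0.0]
grip_width: 0.0721
gripper_force: 0.0
```

step_arm([
  [0,0,-30,0,0,0,72],
  [0,0,-70,0,0,0,72],
  [0,0,-120,0,0,0,72],
  [0,0,-170,0,0,0,72],
  [0,60,-190,0,0,0,72],
  [0,110,-190,0,0,0,72],
  [0,160,-190,0,0,0,60],
  [0,200,-190,0,0,0,60],
])

```text
clock: 5.55
tcp_pos: [0.603, 0.1, 0.2758]
orientation: [3.141, -0.0, 0.001]
contact_force: [0.6, -0.8, -0.2]
grip_width: 0.0603
gripper_force: 0.0
```

Run:
```python
from h import *
A=grab('scene','s2.png')
for f in (A,grab('top')):
  P=pts(f);m=((P[...,2]>.115)&(P[...,2]<.135)&(f['depth']>0)&(f['image'].min(-1)>170)&(P[...,1]>.15)&(P[...,1]<.4)).astype(np.uint8)
  N,L,s,c=cv2.connectedComponentsWithStats(m);i=1+s[1:,4].argmax();q=P[L==i];print(s[i],cv2.minAreaRect((q[:,:2]*1000).astype(np.float32)),q[:,2].mean())
  m=((P[...,2]>.157)&(P[...,2]<.172)&(abs(P[...,0]-.59)<.04)&(abs(P[...,1]-.083)<.04)); q=P[m]; print('handle',m.sum(),q.mean(0) if m.any() else '')
rows((.589,.0825,.25,0),(.589,.0825,.125,0))
```

```text
[337 203  35  41 853] ((561.377197265625, 300.3282165527344), (106.015625, 59.878475189208984), 0.36559954285621643) 0.1237506187050042
handle 68 [0.59245917 0.08319643 0.16330201]
[ 126  197   27   41 1032] ((560.9117431640625, 300.8373107910156), (97.76708984375, 60.328182220458984), 0.15079337358474731) 0.12494477269622324
handle 0 
now 5.65 [0.604  0.0915 0.2753] 0.05996657536363863 [-0.3 -0.4 -0.3]
(0.589, 0.0825, 0.25, 0) [-14.8   9.1  25.3] [ 0.006  0.    -0.013]
(0.589, 0.0825, 0.125, 0) [-14.8   8.4 150.3] [ 0.006  0.    -0.013]
```

View pics/s2.png

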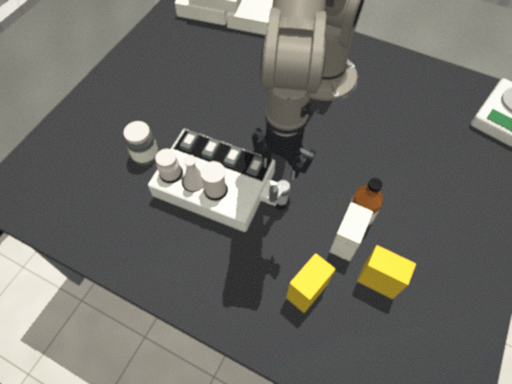

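The scene view shows the carton upright at (350,232), but right beside the bottle at (369,195). It ended up 45 mm short in x. I'll check whether the bottle moved.

Run:
```python
from h import *
z=np.load('f0.npz'); A0,B0=[{k:z[k+n] for k in('image','depth','mtx','rvec','tvec')} for n in'ab']
for n,fs in (('scene',(A0,grab('scene'))),('top',(B0,grab('top')))):
  for f in fs:
    P=pts(f)
    for nm,lo,hi,xy in(('cap',.176,.2,(.474,.307)),('handle',.157,.172,(.59,.083)),('beaker',.16,.175,(.62,-.078)),('flask',.176,.2,(.628,-.14)),('yellow1',.115,.135,(.74,.26))):
      m=(P[...,2]>lo)&(P[...,2]<hi)&(abs(P[...,0]-xy[0])<.04)&(abs(P[...,1]-xy[1])<.04); q=P[m]
      print(n,nm,m.sum(),q.mean(0).round(4) if m.any() else '')
```

```text
scene cap 157 [0.4788 0.3068 0.1872]
scene handle 67 [0.5927 0.0829 0.1635]
scene beaker 413 [ 0.6229 -0.0776  0.1683]
scene flask 113 [ 0.6306 -0.1398  0.1877]
scene yellow1 855 [0.7407 0.261  0.1239]
scene cap 157 [0.4789 0.3067 0.187 ]
scene handle 70 [0.5928 0.0831 0.1633]
scene beaker 416 [ 0.6227 -0.0776  0.1682]
scene flask 112 [ 0.6308 -0.1398  0.1877]
scene yellow1 855 [0.7406 0.2606 0.1239]
top cap 197 [0.4736 0.3062 0.1892]
top handle 80 [0.5876 0.0831 0.1652]
top beaker 563 [ 0.6185 -0.0777  0.1699]
top flask 151 [ 0.6261 -0.1399  0.1896]
top yellow1 806 [0.7402 0.2593 0.1251]
top cap 198 [0.4736 0.3062 0.1894]
top handle 0 
top beaker 562 [ 0.6184 -0.0775  0.17  ]
top flask 152 [ 0.6259 -0.1398  0.1898]
top yellow1 643 [0.7353 0.2658 0.1251]
```

The bottle and the other bystanders haven't moved. The carton's nearest edge is about 118 mm outside the handle circle, so that part is done. For the crank, I'll keep the closing line tangential by turning the tool along with the handle. First I'll check the wrist range.

Run:
```python
from h import *
print(r.get_obs()['joints'])
rows((.590,.0828,.25,-9),(.590,.0828,.25,90),(.590,.0828,.125,-9))
```

```text
[-0.05026699  0.35248672 -0.28116072  1.64727046  0.10515238  1.1569587
 -1.93202324]
now 5.75 [0.6033 0.1001 0.2754] 0.06016304341703153 [-0.1  0.5 -0.4]
(0.59, 0.0828, 0.25, -9) [-13.3  17.3  25.4] [0.    0.    0.153]
(0.59, 0.0828, 0.25, 90) [-13.3  17.3  25.4] [ 0.     0.    -1.575]
(0.59, 0.0828, 0.125, -9) [-13.2  17.2 150.4] [0.    0.    0.153]
```

step_arm([
  [-13,17,0,0,0,-0.15,60],
  [-13,17,0,0,0,-0.3,60],
  [-13,17,0,0,0,-0.45,60],
  [-13,17,0,0,0,-0.6,60],
  [-13,17,0,0,0,-0.75,60],
  [-13,17,0,0,0,-0.9,60],
  [-13,17,0,0,0,-1.05,60],
  [-13,17,0,0,0,-1.2,60],
])

```text
clock: 6.55
tcp_pos: [0.59, 0.0875, 0.2753]
orientation: [-2.584, -1.785, -0.0]
contact_force: [0.4, -0.1, 0.2]
grip_width: 0.0597
gripper_force: 0.0
```

step_arm([
  [0,0,0,0,0,-0.15,60],
  [0,0,0,0,0,-0.3,60],
  [0,0,0,0,0,-0.45,60],
  [0,0,0,0,0,-0.6,60],
  [0,0,0,0,0,-0.75,60],
  [0,0,0,0,0,-0.9,60],
  [0,0,0,0,0,-1.05,60],
  [0,0,0,0,0,-1.2,60],
])

```text
clock: 7.35
tcp_pos: [0.59, 0.0874, 0.2754]
orientation: [-1.125, -2.933, -0.002]
contact_force: [0.7, 0.1, -1.3]
grip_width: 0.0598
gripper_force: 0.0
```

step_arm([
  [0,0,0,0,0,-0.15,60],
  [0,0,0,0,0,-0.3,60],
  [0,0,0,0,0,-0.45,60],
  [0,0,0,0,0,-0.58,60],
  [0,0,0,0,0,-0.58,60],
])

```text
clock: 7.85
tcp_pos: [0.5901, 0.087, 0.2753]
orientation: [-0.248, -3.131, -0.002]
contact_force: [0.7, -1.1, -0.2]
grip_width: 0.0599
gripper_force: 0.0
```

Run:
```python
from h import *
print(r.get_obs()['joints'])
f=grab('wrist','w2.png');P=pts(f)
m=(P[...,2]>.157)&(P[...,2]<.172)&(abs(P[...,0]-.59)<.04)&(abs(P[...,1]-.083)<.04); q=P[m]; print(m.sum(),q.mean(0) if m.any() else '',cv2.minAreaRect((q[:,:2]*1000).astype(np.float32)) if m.any() else '')
rows((.590,.0828,.25,171),(.590,.0828,.125,171))
```

```text
[ 0.37762481  0.42907895 -0.83736529  1.65604748  0.33531815  1.20763802
  0.87729243]
517 [0.58823819 0.08377373 0.16538328] ((589.1165161132812, 83.60304260253906), (22.19237518310547, 22.869003295898438), 80.96663665771484)
now 7.9 [0.5901 0.0867 0.2754] 0.05994162598535747 [-0.6  0.8  1. ]
(0.59, 0.0828, 0.25, 171) [-0.5 -3.8 25.3] [ 0.001 -0.001 -0.005]
(0.59, 0.0828, 0.125, 171) [ -0.6  -4.  150.3] [ 0.001 -0.001 -0.005]
```

View pics/w2.png

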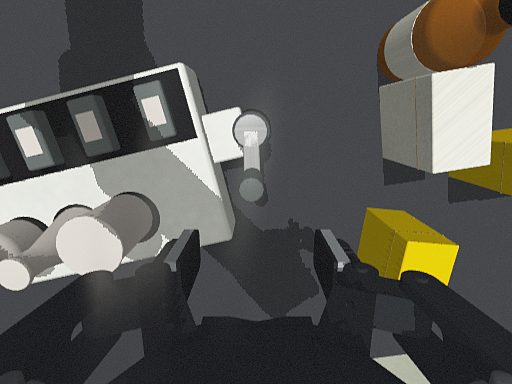

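The wrist view shows the handle at (251,188) and the hub at (251,130), with nothing between the fingers and the handle. I'll refine the jack axis and work out the descent.

Run:
```python
from h import *
f=grab('wrist');P=pts(f);im=f['image'].astype(int)
m=(P[...,2]>.103)&(P[...,2]<.116)&(abs(P[...,0]-.54)<.035)&(abs(P[...,1]-.09)<.03);q=P[m]
print(m.sum(),q.mean(0),onplane(f,251,129,.11))
# hub disc fit using outermost (far half) points
h=q[q[:,0]<.545]; (c,rad)=cv2.minEnclosingCircle((h[:,:2]*1000).astype(np.float32)); print(c,rad,h[:,:2].min(0),h[:,:2].max(0))
rows((.589,.0833,.125,171))
```

```text
1158 [0.54602292 0.08909286 0.10948254] [0.5376444  0.09100182 0.11      ]
(539.642822265625, 90.0805435180664) 17.679046630859375 [0.52251938 0.07253898] [0.5449907  0.10774278]
now 7.95 [0.5901 0.0863 0.2754] 0.060181636035732025 [-0.5 -0.2  0.4]
(0.589, 0.0833, 0.125, 171) [  0.6  -3.3 150.4] [ 0.001 -0.    -0.006]
```

step_arm([
  [1,-3,40,0,0,0,60],
  [1,-3,80,0,0,0,60],
  [1,-3,110,0,0,0,60],
  [1,-3,135,0,0,0,60],
  [1,-3,150,0,0,0,60],
  [1,-3,150,0,0,0,60],
  [1,-3,150,0,0,0,10],
  [1,-3,150,0,0,0,10],
], grip_force=60)

```text
clock: 8.75
tcp_pos: [0.5899, 0.0827, 0.1271]
orientation: [0.254, 3.129, 0.001]
contact_force: [0.1, 0.0, -0.2]
grip_width: 0.0315
gripper_force: 0.0
```

step_arm([
  [0,0,0,0,0,0,10],
  [0,0,0,0,0,0,10],
  [0,0,0,0,0,0,10],
  [0,0,0,0,0,0,10],
])

```text
clock: 9.15
tcp_pos: [0.5898, 0.0823, 0.1272]
orientation: [0.255, 3.129, 0.0]
contact_force: [-0.1, -1.0, 5.9]
grip_width: 0.0224
gripper_force: 58.4
```

```bash
cat >> h.py <<'E'
def arc(a,n=8,d=.15,jack=(.540,.090),rad=.0495):
    "rows from handle angle a (deg, world), clockwise n steps of d rad, tool turning along; shifts relative to a"
    o=r.get_obs();R0=Ro.from_rotvec(o['orientation'])
    p0=np.array(o['tcp_pos']);v=p0[:2]-jack;print('t',o['clock'],'tcp ang',np.degrees(np.arctan2(v[1],v[0])),'rad',np.hypot(*v),p0.round(4),'F',np.round(o['contact_force'],1),'q7',o['joints'][6].round(2),'q3',o['joints'][2].round(2))
    a=np.radians(a)
    for i in range(1,n+1):
        b=a-d*i; w=np.array([np.cos(b)-np.cos(a),np.sin(b)-np.sin(a),0])*rad*1000
        print(R0.inv().apply(w).round(1),round(d*i,2))
E
python3 -c "
from h import *
arc(-8.5)"
```

```text
t 9.15 tcp ang -8.814358686835128 rad 0.050409690738014205 [0.5898 0.0823 0.1272] F [-0.1 -1.   5.9] q7 0.76 q3 -0.75
[ 0.5 -7.4 -0. ] 0.15
[  2.  -14.7  -0. ] 0.3
[  4.6 -21.6  -0. ] 0.45
[  8.3 -28.1  -0. ] 0.6
[ 12.8 -33.9  -0. ] 0.75
[ 18.2 -39.   -0.1] 0.9
[ 24.3 -43.3  -0.1] 1.05
[ 30.9 -46.6  -0.1] 1.2
```

The handle is gripped (22 mm opening, 58 N). Now I'll wind it clockwise.

step_arm([
  [0.5,-7.5,0,0,0,0.15,10],
  [2,-14.7,0,0,0,0.3,10],
  [4.7,-21.6,0,0,0,0.45,10],
  [8.3,-28.1,0,0,0,0.6,10],
  [12.8,-33.9,0,0,0,0.75,10],
  [18.2,-39,0,0,0,0.9,10],
  [24.3,-43.3,0,0,0,1.05,10],
  [31,-46.6,0,0,0,1.2,10],
])

```text
clock: 9.95
tcp_pos: [0.5546, 0.0401, 0.1274]
orientation: [1.983, 2.428, 0.009]
contact_force: [7.2, -2.5, -1.4]
grip_width: 0.0228
gripper_force: 58.8
```

```bash
python3 -c "
from h import *
arc(-8.5-69)"
```

```text
t 9.95 tcp ang -73.70256289031101 rad 0.05196012313543819 [0.5546 0.0401 0.1274] F [ 7.2 -2.5 -1.4] q7 -0.23 q3 -0.49
[ 0.4 -7.4 -0.1] 0.15
[  2.  -14.7  -0.1] 0.3
[  4.6 -21.6  -0.2] 0.45
[  8.2 -28.1  -0.2] 0.6
[ 12.7 -34.   -0.3] 0.75
[ 18.1 -39.1  -0.4] 0.9
[ 24.1 -43.3  -0.4] 1.05
[ 30.8 -46.7  -0.4] 1.2
```

step_arm([
  [0.5,-7.5,0,0,0,0.15,10],
  [2,-14.7,0,0,0,0.3,10],
  [4.7,-21.6,0,0,0,0.45,10],
  [8.3,-28.1,0,0,0,0.6,10],
  [12.8,-33.9,0,0,0,0.75,10],
  [18.2,-39,0,0,0,0.9,10],
  [24.3,-43.3,0,0,0,1.05,10],
  [31,-46.6,0,0,0,1.2,10],
])

```text
clock: 10.75
tcp_pos: [0.4987, 0.0572, 0.127]
orientation: [3.01, 0.881, -0.002]
contact_force: [-4.6, -11.8, 14.8]
grip_width: 0.0226
gripper_force: 60.3
```

```bash
python3 -c "
from h import *
arc(-8.5-137.5,4,.1)"
```

```text
t 10.75 tcp ang -141.5318934612357 rad 0.05275428474083184 [0.4987 0.0572 0.127 ] F [ -4.6 -11.8  14.8] q7 -1.36 q3 -0.25
[ 0.1 -4.9 -0. ] 0.1
[ 0.7 -9.9 -0. ] 0.2
[  1.9 -14.7  -0.1] 0.3
[  3.4 -19.4  -0.1] 0.4
```

step_arm([
  [-1,-7.5,-0.5,0,0,0.15,10],
  [0.5,-14.7,-0.5,0,0,0.3,10],
  [3.2,-21.6,-0.5,0,0,0.45,10],
  [5,-25,-0.5,0,0,0.53,10],
  [6.8,-28.1,-0.5,0,0,0.6,10],
  [6.8,-28.1,-0.5,0,0,0.6,10],
])

```text
clock: 11.35
tcp_pos: [0.4877, 0.0881, 0.127]
orientation: [3.139, -0.036, -0.003]
contact_force: [-7.2, -4.1, 11.7]
grip_width: 0.0228
gripper_force: 60.1
```

```bash
cat >> h.py <<'E'
def ft(jack=(.540,.090)):
    F=[];p=[]
    o=r.get_obs()
    v=np.array(o['tcp_pos'][:2])-jack;a=np.arctan2(v[1],v[0]);cw=np.array([np.sin(a),-np.cos(a)]);ra=np.array([np.cos(a),np.sin(a)]);f=np.array(o['contact_force'])
    print('wound',((np.radians(-8.5)-a)%(2*np.pi)).round(3),'rad',np.hypot(*v).round(4),'resist',-(f[:2]@cw).round(1),'radial',(f[:2]@ra).round(1),'fz',f[2].round(1),'q7',o['joints'][6].round(2),'t',o['clock'],'yaw',np.degrees(np.arctan2(*Ro.from_rotvec(o['orientation']).as_matrix()[[1,0],0])).round(1),'z',o['tcp_pos'][2].round(4))
E
python3 -c "
from h import *
ft()"
```

```text
wound 2.957 rad 0.0523 resist 3.8 radial 7.4 fz 11.7 q7 -1.96 t 11.35 yaw -1.3 z 0.127
```

step_arm([
  [-0.4,-5,-0.5,0,0,0.1,10],
  [0.5,-10,-0.5,0,0,0.2,10],
  [1.5,-14.8,-0.5,0,0,0.3,10],
])

```text
clock: 11.65
tcp_pos: [0.4894, 0.1023, 0.1271]
orientation: [3.098, -0.509, -0.004]
contact_force: [-6.0, -5.0, 7.5]
grip_width: 0.0225
gripper_force: 59.7
```

```bash
python3 -c "
from h import *
ft()"
```

```text
wound 3.231 rad 0.0521 resist 6.3 radial 4.6 fz 7.5 q7 -2.26 t 11.65 yaw -18.7 z 0.1271
```

step_arm([
  [0.1,-5,0,0,0,0.1,10],
  [0.7,-10,0,0,0,0.2,10],
  [1.9,-14.8,0,0,0,0.3,10],
])

```text
clock: 11.95
tcp_pos: [0.4957, 0.1164, 0.1271]
orientation: [2.987, -0.965, -0.004]
contact_force: [-6.6, -2.8, 8.5]
grip_width: 0.0226
gripper_force: 59.8
```

```bash
python3 -c "
from h import *
ft()"
```

```text
wound 3.531 rad 0.0516 resist 5.8 radial 4.3 fz 8.5 q7 -2.56 t 11.95 yaw -35.8 z 0.1271
```

It's still running free at about 3.5 rad (5.8 N), and the wrist is near its limit. I'll regrip half a turn back.

step_arm([
  [0,0,0,0,0,0,60],
  [0,0,0,0,0,0,60],
  [0,0,0,0,0,0,60],
  [0,0,-25,0,0,0,60],
  [0,0,-65,0,0,0,60],
  [0,0,-80,0,0,-0.15,60],
  [0,0,-80,0,0,-0.3,60],
  [0,0,-80,0,0,-0.45,60],
])

```text
clock: 12.75
tcp_pos: [0.4978, 0.1174, 0.2074]
orientation: [-3.13, 0.256, -0.003]
contact_force: [0.5, 0.3, -0.4]
grip_width: 0.06
gripper_force: 0.0
```

step_arm([
  [0,0,0,0,0,-0.15,60],
  [0,0,0,0,0,-0.3,60],
  [0,0,0,0,0,-0.45,60],
  [0,0,0,0,0,-0.6,60],
  [0,0,0,0,0,-0.75,60],
  [0,0,0,0,0,-0.9,60],
  [0,0,0,0,0,-1.05,60],
  [0,0,0,0,0,-1.2,60],
])

```text
clock: 13.55
tcp_pos: [0.4974, 0.1172, 0.2066]
orientation: [2.729, 1.557, 0.001]
contact_force: [-0.6, 0.5, -0.2]
grip_width: 0.06
gripper_force: 0.0
```

step_arm([
  [0,0,0,0,0,-0.15,60],
  [0,0,0,0,0,-0.3,60],
  [0,0,0,0,0,-0.45,60],
  [0,0,0,0,0,-0.6,60],
  [0,0,0,0,0,-0.75,60],
  [0,0,0,0,0,-0.9,60],
  [0,0,0,0,0,-1.05,60],
  [0,0,0,0,0,-1.2,60],
])

```text
clock: 14.35
tcp_pos: [0.4974, 0.1171, 0.2066]
orientation: [1.373, 2.825, 0.001]
contact_force: [0.0, 0.6, -0.0]
grip_width: 0.0601
gripper_force: 0.0
```

step_arm([
  [0,0,0,0,0,-0.15,60],
  [0,0,0,0,0,-0.29,60],
  [0,0,0,0,0,-0.29,60],
])

```text
clock: 14.65
tcp_pos: [0.4974, 0.1171, 0.2065]
orientation: [0.959, 2.992, 0.001]
contact_force: [0.3, 0.3, 0.5]
grip_width: 0.06
gripper_force: 0.0
```

Run:
```python
from h import *
ft()
fs=[grab('scene'),grab('wrist','w3.png'),grab('top')]
for f in fs:
  P=pts(f)
  m=(P[...,2]>.157)&(P[...,2]<.172)&(abs(P[...,0]-.495)<.03)&(abs(P[...,1]-.115)<.03); q=P[m]; print(m.sum(),q.mean(0) if m.any() else '')
  if m.sum()>10:
    c=np.array(cv2.minAreaRect((q[:,:2]*1000).astype(np.float32))[0])/1000; v=c-[.54,.09]; print(c,np.degrees(np.arctan2(v[1],v[0])),np.hypot(*v))
```

```text
wound 3.559 rad 0.0505 resist -0.5 radial -0.1 fz 0.5 q7 0.45 t 14.65 yaw 144.5 z 0.2065
61 [0.50193051 0.11736926 0.16340642]
[0.50059653 0.1171309 ] 145.45100410022266 0.047840561001723285
924 [0.49692493 0.11850703 0.16522118]
[0.49797852 0.1178838 ] 146.43331258143562 0.05043125709821549
0
```

step_arm([
  [0,0,35,0,0,0,60],
  [0,0,60,0,0,0,60],
  [0,0,78,0,0,0,60],
  [0,0,78,0,0,0,60],
  [0,0,78,0,0,0,10],
  [0,0,78,0,0,0,10],
  [0,0,78,0,0,0,10],
  [0,0,78,0,0,0,10],
])

```text
clock: 15.6
tcp_pos: [0.4979, 0.1172, 0.1299]
orientation: [0.962, 2.989, 0.001]
contact_force: [-1.8, -1.7, 5.5]
grip_width: 0.0228
gripper_force: 58.4
```

step_arm([
  [0,0,0,0,0,0,10],
  [0,0,0,0,0,0,10],
])

```text
clock: 15.8
tcp_pos: [0.4979, 0.1172, 0.1299]
orientation: [0.962, 2.989, 0.001]
contact_force: [-1.8, -1.0, 4.7]
grip_width: 0.0226
gripper_force: 58.4
```

```bash
python3 -c "
from h import *
ft()"
```

```text
wound 3.568 rad 0.0501 resist 1.9 radial 1.0 fz 4.7 q7 0.37 t 15.8 yaw 144.3 z 0.1299
```

step_arm([
  [0.1,-5,0,0,0,0.1,10],
  [0.8,-10,0,0,0,0.2,10],
  [2,-14.9,0,0,0,0.3,10],
])

```text
clock: 16.1
tcp_pos: [0.492, 0.1071, 0.1303]
orientation: [1.4, 2.803, 0.012]
contact_force: [17.4, -0.6, -14.4]
grip_width: 0.0224
gripper_force: 59.3
```

```bash
python3 -c "
from h import *
ft()"
```

```text
wound 3.335 rad 0.051 resist -5.3 radial -16.6 fz -14.4 q7 0.12 t 16.1 yaw 126.9 z 0.1303
```

That went the wrong way: after the half-turn the tool's +y is the clockwise direction. I'll retrace those 0.23 rad first and then wind along +y.

step_arm([
  [1.2,5,0,0,0,-0.1,10],
  [2,10,0,0,0,-0.2,10],
  [2.5,14.8,0,0,0,-0.3,10],
])

```text
clock: 16.4
tcp_pos: [0.4971, 0.1159, 0.1298]
orientation: [0.958, 2.992, -0.004]
contact_force: [-6.2, -2.5, 10.4]
grip_width: 0.0226
gripper_force: 62.1
```

```bash
python3 -c "
from h import *
ft()"
```

```text
wound 3.537 rad 0.0501 resist 5.4 radial 4.0 fz 10.4 q7 0.38 t 16.4 yaw 144.5 z 0.1298
```

step_arm([
  [-0.1,5,0,0,0,0.1,10],
  [-0.8,10,0,0,0,0.2,10],
  [-2,14.8,0,0,0,0.3,10],
])

```text
clock: 16.7
tcp_pos: [0.5071, 0.1273, 0.1299]
orientation: [1.405, 2.81, -0.003]
contact_force: [-5.0, -3.5, 8.7]
grip_width: 0.0227
gripper_force: 62.3
```

```bash
python3 -c "
from h import *
ft()"
```

```text
wound 3.842 rad 0.0497 resist 6.1 radial 0.7 fz 8.7 q7 0.08 t 16.7 yaw 126.9 z 0.1299
```

Correct now: 3.84 rad, still free at 6.1 N. I'll continue in 0.3 rad steps and watch the load.

step_arm([
  [-0.2,5,0,0,0,0.1,10],
  [-1,10,0,0,0,0.2,10],
  [-2.2,14.8,0,0,0,0.3,10],
])

```text
clock: 17.0
tcp_pos: [0.5201, 0.135, 0.1298]
orientation: [-1.808, -2.569, 0.002]
contact_force: [-5.6, -2.6, 7.9]
grip_width: 0.0228
gripper_force: 62.2
```

```bash
python3 -c "
from h import *
ft()"
```

```text
wound 4.147 rad 0.0492 resist 6.1 radial -0.1 fz 7.9 q7 -0.19 t 17.0 yaw 109.7 z 0.1298
```

step_arm([
  [-0.2,5,0,0,0,0.1,10],
  [-1,10,0,0,0,0.2,10],
  [-2.2,14.8,0,0,0,0.3,10],
])

```text
clock: 17.3
tcp_pos: [0.5346, 0.1385, 0.1299]
orientation: [-2.171, -2.27, 0.002]
contact_force: [-6.2, -1.3, 7.9]
grip_width: 0.0224
gripper_force: 62.0
```

```bash
python3 -c "
from h import *
ft()"
```

```text
wound 4.452 rad 0.0488 resist 6.3 radial -0.6 fz 7.9 q7 -0.45 t 17.3 yaw 92.6 z 0.1299
```

step_arm([
  [-0.1,5,0,0,0,0.1,10],
  [-0.8,10,0,0,0,0.2,10],
  [-2,14.8,0,0,0,0.3,10],
])

```text
clock: 17.6
tcp_pos: [0.5494, 0.1376, 0.1299]
orientation: [-2.485, -1.92, 0.001]
contact_force: [-6.1, -0.2, 7.9]
grip_width: 0.0229
gripper_force: 61.9
```

```bash
python3 -c "
from h import *
ft()"
```

```text
wound 4.758 rad 0.0485 resist 6.0 radial -1.3 fz 7.9 q7 -0.71 t 17.6 yaw 75.4 z 0.1299
```

step_arm([
  [-0.1,5,0,0,0,0.1,10],
  [-0.8,10,0,0,0,0.2,10],
  [-2,14.8,0,0,0,0.3,10],
])

```text
clock: 17.9
tcp_pos: [0.563, 0.1325, 0.1299]
orientation: [-2.743, -1.528, 0.001]
contact_force: [-7.2, 1.3, 7.5]
grip_width: 0.0225
gripper_force: 61.9
```

```bash
python3 -c "
from h import *
ft()"
```

```text
wound 5.06 rad 0.0483 resist 6.9 radial -2.3 fz 7.5 q7 -0.95 t 17.9 yaw 58.2 z 0.1299
```

step_arm([
  [-0.3,5,0,0,0,0.1,10],
  [-1.2,10,0,0,0,0.2,10],
])

```text
clock: 18.1
tcp_pos: [0.5708, 0.1271, 0.1299]
orientation: [-2.881, -1.247, 0.001]
contact_force: [-7.6, 3.4, 7.3]
grip_width: 0.0226
gripper_force: 61.8
```

```bash
python3 -c "
from h import *
ft()"
```

```text
wound 5.257 rad 0.0482 resist 8.0 radial -2.3 fz 7.3 q7 -1.11 t 18.1 yaw 46.8 z 0.1299
```

step_arm([
  [-0.3,5,0,0,0,0.1,10],
  [-1.2,10,0,0,0,0.2,10],
])

```text
clock: 18.3
tcp_pos: [0.5775, 0.1204, 0.13]
orientation: [-2.99, -0.954, -0.0]
contact_force: [-5.8, 5.5, 5.9]
grip_width: 0.0224
gripper_force: 61.7
```

```bash
python3 -c "
from h import *
ft()"
```

```text
wound 5.453 rad 0.0482 resist 7.9 radial -1.0 fz 5.9 q7 -1.27 t 18.3 yaw 35.4 z 0.13
```

step_arm([
  [-0.2,5,0,0,0,0.1,10],
  [-1,10,0,0,0,0.2,10],
])

```text
clock: 18.5
tcp_pos: [0.5827, 0.1125, 0.13]
orientation: [-3.069, -0.651, -0.001]
contact_force: [-5.1, 7.5, 4.9]
grip_width: 0.0226
gripper_force: 61.6
```

```bash
python3 -c "
from h import *
ft()"
```

```text
wound 5.65 rad 0.0483 resist 9.1 radial -1.0 fz 4.9 q7 -1.43 t 18.5 yaw 24.0 z 0.13
```

step_arm([
  [-0.2,5,0,0,0,0.1,10],
  [-1,10,0,0,0,0.2,10],
])

```text
clock: 18.7
tcp_pos: [0.5864, 0.1037, 0.13]
orientation: [-3.118, -0.342, -0.002]
contact_force: [-3.1, 8.5, 3.6]
grip_width: 0.0223
gripper_force: 61.5
```

```bash
python3 -c "
from h import *
ft()"
```

```text
wound 5.847 rad 0.0484 resist 9.0 radial -0.5 fz 3.6 q7 -1.59 t 18.7 yaw 12.5 z 0.13
```

step_arm([
  [-0.1,4,0,0,0,0.08,10],
  [-0.6,8,0,0,0,0.16,10],
])

```text
clock: 18.9
tcp_pos: [0.5881, 0.0963, 0.1301]
orientation: [-3.134, -0.094, -0.003]
contact_force: [-1.2, 9.7, 1.6]
grip_width: 0.0225
gripper_force: 61.4
```

```bash
python3 -c "
from h import *
ft()"
```

```text
wound 6.005 rad 0.0485 resist 9.8 radial 0.1 fz 1.6 q7 -1.71 t 18.9 yaw 3.4 z 0.1301
```

The load has risen steadily from 6.1 N to 9.8 N, with touch at about 5.0–5.2 rad, so the foot bears firmly. I'll release and lift clear.

step_arm([
  [0,0,0,0,0,0,10],
  [0,0,0,0,0,0,60],
  [0,0,0,0,0,0,60],
  [0,0,0,0,0,0,60],
  [0,0,-30,0,0,0,60],
  [0,0,-70,0,0,0,60],
  [0,0,-110,0,0,0,30],
  [0,0,-120,0,0,0,0],
])

```text
clock: 19.7
tcp_pos: [0.5902, 0.091, 0.2536]
orientation: [-3.139, -0.092, -0.012]
contact_force: [0.6, -0.1, -0.8]
grip_width: 0.0315
gripper_force: 0.0
```

Run:
```python
from h import *
ft()
f=grab('wrist');g=grab('scene')
for f in (f,g):
  P=pts(f)
  m=(P[...,2]>.157)&(P[...,2]<.172)&(abs(P[...,0]-.589)<.03)&(abs(P[...,1]-.095)<.03); q=P[m]
  if m.sum()>10:
    c=np.array(cv2.minAreaRect((q[:,:2]*1000).astype(np.float32))[0])/1000; v=c-[.54,.09]; print('handle',c,np.degrees(np.arctan2(v[1],v[0])),np.hypot(*v))
  # foot: points near the axis, low
  m=(abs(P[...,0]-.54)<.03)&(abs(P[...,1]-.09)<.03)&(P[...,2]>0.003)&(P[...,2]<.06)&(f['depth']>0); print('foot pts',m.sum(), np.percentile(P[m][:,2],[1,10,50,90]) if m.any() else '')
z=np.load('f0.npz')
for n,f in (('scene0',{k:z[k+'a'] for k in('image','depth','mtx','rvec','tvec')}),('top0',{k:z[k+'b'] for k in('image','depth','mtx','rvec','tvec')}),('scene',g)):
  P=pts(f);m=((P[...,2]>.083)&(P[...,2]<.112)&(abs(P[...,0]-.513)<.06)&(P[...,1]>-.26)&(P[...,1]<.02)).astype(np.uint8)
  N,L,s,c=cv2.connectedComponentsWithStats(m)
  for i in range(1,N):
    if s[i,4]>15: q=P[L==i];rc=cv2.minAreaRect((q[:,:2]*1000).astype(np.float32));print(n,s[i,4],c[i].round(),np.round(rc[0],1),np.round(rc[1],1),np.median(q[:,2]).round(4))
```

```text
wound 6.114 rad 0.0502 resist -0.1 radial 0.6 fz -0.8 q7 -1.73 t 19.7 yaw 3.4 z 0.2536
handle [0.58941272 0.09691796] 7.96981550646587 0.0498946395601975
foot pts 31 [0.00327405 0.00693945 0.00926202 0.05458414]
handle [0.5915708  0.09668072] 7.3812503628774975 0.052001725732038075
foot pts 134 [0.00317777 0.00487445 0.00791445 0.04908499]
scene0 242 [188. 141.] [ 521.6 -225.9] [66.2 41. ] 0.0976
scene0 242 [210. 149.] [ 515.7 -156.4] [63.  40.1] 0.0976
scene0 248 [232. 157.] [510.7 -82.5] [62.7 36.5] 0.0978
scene0 206 [255. 166.] [506.  -13.6] [34.5 65.9] 0.0867
top0 369 [325. 240.] [ 514.8 -154.4] [44.8 74.9] 0.0996
top0 384 [353. 239.] [ 516.8 -228.5] [72.3 51.7] 0.0996
top0 362 [297. 242.] [509.5 -84.4] [40.  69.8] 0.0997
top0 356 [269. 244.] [498.5 -13.7] [73.2 49.4] 0.0879
scene 242 [189. 141.] [ 520.6 -227.6] [65.1 44.6] 0.0973
scene 241 [210. 149.] [ 514.6 -151.8] [65.2 35.9] 0.0976
scene 245 [232. 157.] [509.7 -83.4] [65.2 34. ] 0.0979
scene 202 [255. 166.] [505.5 -11.8] [62.  35.3] 0.0867
```

Run:
```python
from h import *
f=grab('wrist');R,t=cam(f);o=r.get_obs();print('cam rel tcp',(-R.T@t)-np.array(o['tcp_pos']))
z=np.load('f0.npz')
for f in ({k:z[k+'a'] for k in('image','depth','mtx','rvec','tvec')},grab('scene')):
  P=pts(f);m=(abs(P[...,0]-.55)<.035)&(abs(P[...,1]-.095)<.035)&(P[...,2]>.002)&(P[...,2]<.06)&(f['depth']>0); print(np.histogram(P[m][:,2]*1000,[2,4,6,8,10,12,14,16,18,20,22,26,30,40])[0])
rows((.514,-.153,.25,3.4),(.514,-.153,.13,3.4))
```

```text
cam rel tcp [0.06694134 0.00509381 0.14535168]
[17  2  0  0  0  0  5 10 15 29 36  2 13]
[23 23 39 15  7  5  4  2  1  0  0  1 12]
now 19.9 [0.587  0.0909 0.2474] 0.0017716613761722807 [-0.  -0.2 -0. ]
(0.514, -0.153, 0.25, 3.4) [-87.4 239.1  -2.4] [0.    0.001 0.   ]
(0.514, -0.153, 0.13, 3.4) [-87.2 239.1 117.6] [0.    0.001 0.   ]
```

The foot surface has dropped about 16 mm onto the bench, and the crank stayed at 6.0 rad. Now key_2, with fingers closed.

step_arm([
  [-87,239,-2,0,0,0,0],
  [-87,239,-2,0,0,0,0],
  [-87,239,-2,0,0,0,0],
  [-87,239,-2,0,0,0,0],
  [-87,239,-2,0,0,0,0],
  [-87,239,-2,0,0,0,0],
  [-87,239,-2,0,0,0,0],
])

```text
clock: 20.6
tcp_pos: [0.5135, -0.1541, 0.2488]
orientation: [-3.14, -0.087, 0.005]
contact_force: [0.7, 1.4, -0.0]
grip_width: -0.0003
gripper_force: 0.0
```

Run:
```python
from h import *
f=grab('wrist','w4.png')
P=pts(f);m=((P[...,2]>.083)&(P[...,2]<.112)&(abs(P[...,0]-.513)<.06)&(P[...,1]>-.26)&(P[...,1]<.02)).astype(np.uint8)
N,L,s,c=cv2.connectedComponentsWithStats(m)
for i in range(1,N):
    if s[i,4]>15: q=P[L==i];rc=cv2.minAreaRect((q[:,:2]*1000).astype(np.float32));print(s[i,4],c[i].round(),np.round(rc[0],1),np.round(rc[1],1),np.median(q[:,2]).round(4))
rows((.514,-.153,.115,3.4),(.514,-.153,.086,3.4))
```

```text
1776 [256. 181.] [ 509.4 -153.7] [68.5 33.4] 0.1008
1894 [321. 180.] [ 514.9 -224.7] [67.3 37.2] 0.1007
1664 [130. 181.] [501.9 -12.4] [63.  35.8] 0.089
1889 [192. 182.] [507.2 -83.2] [61.7 32.3] 0.1007
now 20.65 [ 0.5144 -0.1521  0.249 ] 4.2659813597104956e-05 [0.7 0.3 0.5]
(0.514, -0.153, 0.115, 3.4) [-1.00e-01  1.00e+00  1.34e+02] [-0.001  0.002 -0.   ]
(0.514, -0.153, 0.086, 3.4) [-1.00e-01  1.00e+00  1.63e+02] [-0.001  0.002 -0.   ]
```

View pics/w4.png

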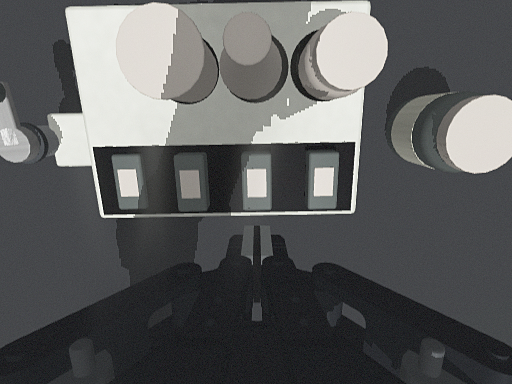

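The wrist view confirms key_2 at (256,181), directly in front of the narrow-necked flask at (250,50). The wide beaker is at (165,50) and the jar at (345,55). Now pressing.

step_arm([
  [-2,1,45,0,0,0,0],
  [-2,1,90,0,0,0,0],
  [-2,1,125,0,0,0,0],
  [-2,1,140,0,0,0,0],
  [-2,1,146,0,0,0,0],
  [-2,1,152,0,0,0,0],
  [-2,1,158,0,0,0,0],
  [-2,1,160,0,0,0,0],
])

```text
clock: 21.45
tcp_pos: [0.514, -0.1529, 0.0908]
orientation: [-3.14, -0.095, -0.002]
contact_force: [-0.5, 0.7, 2.4]
grip_width: 0.0003
gripper_force: 1.2
```

step_arm([
  [0,0,1.5,0,0,0,0],
  [0,0,3,0,0,0,0],
  [0,0,3,0,0,0,0],
])

```text
clock: 21.75
tcp_pos: [0.5138, -0.154, 0.0879]
orientation: [3.14, 0.093, 0.002]
contact_force: [0.8, 1.0, 3.2]
grip_width: -0.0
gripper_force: 1.7
```

```bash
cat > keys.py <<'E'
from h import *
for n in ('scene','top'):
  f=grab(n);P=pts(f);v=np.radians(4.25);R=np.array([[np.cos(v),-np.sin(v)],[np.sin(v),np.cos(v)]])
  for k,y in (('k1',-105),('k2',-35),('k3',35),('sb',105)):
    c=np.array([.5755,-.1128])+R@np.array([-.065,y/1000]); d=(P[...,:2]-c)@R
    m=(abs(d[...,0])<.022)&(abs(d[...,1])<.01)&(P[...,2]>.07)&(P[...,2]<.12); print(n,k,m.sum(),np.median(P[m][:,2]).round(4) if m.any() else '')
o=r.get_obs();print(o['clock'],o['tcp_pos'],np.round(o['contact_force'],1))
E
python3 keys.py
```

```text
scene k1 78 0.0987
scene k2 67 0.0937
scene k3 89 0.099
scene sb 93 0.0994
top k1 0 
top k2 4 0.087
top k3 141 0.1003
top sb 148 0.1009
21.85 [ 0.51380655 -0.15395688  0.08798861] [0.2 0.8 3.6]
```

Stand-by has popped up. I'll press about 2.5 mm deeper to make sure the latch catches.

step_arm([
  [0,0,1.5,0,0,0,0],
  [0,0,2.5,0,0,0,0],
  [0,0,2.5,0,0,0,0],
])

```text
clock: 22.15
tcp_pos: [0.5138, -0.1539, 0.0851]
orientation: [3.14, 0.094, 0.002]
contact_force: [1.3, 0.1, 3.8]
grip_width: -0.0001
gripper_force: 1.9
```

step_arm([
  [0,0,-15,0,0,0,0],
  [0,0,-50,0,0,0,0],
  [0,0,-100,0,0,0,0],
  [0,0,-150,0,0,0,0],
  [-50,0,-160,0,0,0,0],
])

```text
clock: 22.65
tcp_pos: [0.4712, -0.1564, 0.2505]
orientation: [3.137, 0.099, 0.019]
contact_force: [-0.1, 0.3, 0.4]
grip_width: -0.0002
gripper_force: 0.0
```

```bash
python3 keys.py
```

```text
scene k1 83 0.0987
scene k2 84 0.0868
scene k3 91 0.0992
scene sb 93 0.0986
top k1 18 0.1001
top k2 146 0.0883
top k3 146 0.1006
top sb 145 0.1004
22.75 [ 0.45949315 -0.15786113  0.24580558] [ 0.   0.2 -0.2]
```

Key_2 is latched (0.088 m), stand-by is up (0.100 m), and key_1 and key_3 are untouched. Handing in.

Run:
```python
from h import *
f=grab('scene');P=pts(f)
m=((P[...,2]>.115)&(P[...,2]<.135)&(f['image'].min(-1)>170)&(P[...,1]>.2)&(P[...,1]<.4)).astype(np.uint8);q=P[m>0];print(cv2.minAreaRect((q[:,:2]*1000).astype(np.float32)))
m=(P[...,2]>.157)&(P[...,2]<.172)&(abs(P[...,0]-.589)<.03)&(abs(P[...,1]-.095)<.03);print(P[m].mean(0))
print(r.hand_in())
```

```text
((560.8536376953125, 300.2696228027344), (106.60303497314453, 59.81796646118164), 0.2879335880279541)
[0.59253396 0.09691478 0.16331978]
the job is handed in; nothing more can be done
None
```

The job is done and handed in at about 23 s: the carton stands upright about 118 mm clear of the crank's circle but close to the unmoved bottle, having slipped about 45 mm in the grip. The foot bears firmly, with the crank an estimated 0.8–1.0 rad past touching (it was briefly turned back about 0.2 rad while still free), and key_2 is latched with stand-by popped up.

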